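# Clamp the oil bottle and take off its push-and-turn safety cap

### The job

Open the pump oil bottle so the pump can be topped up. First swing the toggle clamp's handle fully down, past centre, so that it locks the bottle in its cradle; then press the safety cap firmly down and turn it anticlockwise until it comes free, lift it off, and set it down flat in the parts tray beside the fixture with its grip bar uppermost. Leave the bottle clamped upright in its cradle and leave the other things as they are.

Things in the scene. Friction and masses are not known exactly. Their poses are not given: they have to be found in the camera images.
- fixture: Fixed clamping fixture: aluminium base plate 104 x 249 x 10 mm. Origin on the desk, right under the axis of a bottle fully in the cradle. On its +y side an upright V-shaped cradle (two rubber-lined faces, top 82 mm above the desk); on its -y side a push-pull toggle clamp whose plunger points to +y at the bottle and presses it into the V.
- bottle: White round oil bottle, loose, 0.45 to 0.85 kg, 84 mm in diameter, 150 mm to the shoulder, 196 mm to the rim of its 48 mm neck; stands upright on the plate in the cradle's mouth, up to 6 mm short of touching the V until the clamp pushes it home. Origin at the centre of its underside, z up.
- cap: Black round safety cap, loose, 0.075 kg, 68 mm in diameter, 37.5 mm tall without its grip bar. The bar lies straight across the flat top along the cap's x axis: 52 mm long, 14 mm wide, 22 mm tall; fingertips can press on the flat top either side of it. Origin at the centre of the skirt's lower edge, z up. Locked: origin 172 mm above the bottle's, x axis parallel to the bottle's.
- cap_liner (a joint): Spring disc hidden in the cap: how far the cap is pressed down (m). 0 locked and at rest, where it pushes the cap up with 8 N, 1 N more per mm. The cap's lugs clear the teeth on the neck only while it is pressed 4 mm or more (12 N); it bottoms at 0.007 (15 N); -0.003 when the cap is free.
- cap_bar (a point): Centre of the top face of the cap's grip bar, 59.5 mm above the cap's origin.
- bottle_mouth (a point): Centre of the bottle's mouth, 196 mm above its underside. Three lugs round the neck hold the cap: pressed down, the cap turns anticlockwise seen from above and is clear of them from 0.7 to 1.4 rad past its locked position (1.05 rad is best); let up there, it stands 3 mm higher than when locked and lifts straight off.
- handle_hinge (a point): Pivot of the clamp's handle, on the fixture at (0, -146, 62) mm in its frame. The handle swings in the fixture's y-z plane about the fixture's x axis.
- handle_grip (a point): Point on the axis of the handle's black round grip (15 to 18 mm thick, its end 22 mm farther out), 90 mm from the pivot. At joint value q the handle points away from the bottle (fixture's -y), raised 1.07 - q rad above the level.
- clamp_handle (a joint): Angle of the clamp's handle (rad): 0 raised, open; 0.9 dead centre; 1.0 down on its stop, locked over centre. It stays where it is left. Swinging it down moves the plunger 14 mm towards the bottle and presses it into the cradle with about 35 N; this takes less than 5 N at the grip.
- clamp_tip: Rubber foot at the end of the clamp's plunger, 28 mm in diameter, sprung; origin at the centre of its face that meets the bottle, 62 mm above the desk.
- tray: Fixed shallow stainless parts tray next to the fixture (not the one at the far left of the desk), 208 mm along its x and 303 mm along its y, floor 2 mm thick, rim 19 mm high. Origin at the centre of its underside. A pipe clamp and a centring ring lie at its -y end; its +y half is free.
- kf_clamp: Bystander: aluminium flange clamp, 67 x 88 x 27 mm, loose in the tray's -y end; origin at its underside.
- centring_ring: Bystander: black centring ring, 48 mm in diameter, 8 mm thick, loose in the tray's -y end; origin at its underside.
- grease_tube: Bystander: grease tube 128 mm long lying in front of the bottle, on the robot's side; origin at its underside.
There are look-alikes about, which are no part of the job. Several things have the shape of the bottle; the one meant has the colours described above. There is more than one size of the cap; the job needs the larger.

How it is judged:
By the outcome, as a careful person would: the job done as asked, in the order asked, and still so for the second after the job is handed in, with the robot touching nothing.
It also fails if it takes over 54 s, if anything falls off the work surface, if the arm or the gripper's body presses on something with over 40 N, if the wrist force passes 120 N, or if a joint passes its speed limit or range.

### The arm

A 6-joint arm with a two-finger parallel gripper is mounted at the origin on a cart in front of the work surface, level with it; the furniture and walls round the work are solid. World frame = base frame: x ahead of the robot, y to its left, z up, the work surface at z = 0. Lengths are in m, angles in rad, forces in N, time in s.
With the tool pointing down it reaches from about 0.35 to 0.975 m from the base axis. Payload 4.9 kg.
Tool frame: the origin (TCP) lies at the very end of the fingers, on their centre line; the grasp point (between the pads) lies 19 mm behind it (ctrl.pinch_z is the distance from the TCP to the grasp point, in m); z points along the fingers, y is the line along which they close (so a half turn about z gives the same grasp; the last joint's range is limited). The gripper opens to 85 mm and grips with 20 to 120 N. Pads are 22 mm wide; open, the fingers measure 114 mm over their backs; the gripper's body (76 mm by 85 mm) begins 54 mm behind the grasp point. The pads swing forward as they close: fully open they stand 13 mm farther back than shut.
Start: joints at [-1.399, 0.053, 1.613, -0, 1.476, -0.119], TCP at [0.179, -0.599, 0.231] pointing down, gripper open.
Joint ranges: [-3.01, 3.01], [-1.01, 2.22], [0.06, 2.58], [-1.02, 4.17], [0.09, 2.62], [-3.14, 3.14]. Speed limits (rad/s): [2.57, 2.57, 3.14, 3.14, 3.14, 3.14].

### API

Orientations are given as a rotation vector (axis times angle).
In Python, from station import ctrl, optics gives the robot as it stands. The module is installed in compiled form; this text tells all that it offers.
- The arm moves only by the shell command python3 -m handwheel 'ROWS' [OPENING] [FORCE]. ROWS is JSON, one flat list of numbers, 6 for each row, row after row: the shift along the tool's x, y, z in m, then the turn, a rotation vector about the tool's x, y, z in degrees. A call has 1 to 20 rows; each row shifts and turns the commanded pose from where the row before left it, along the tool's axes as they then stand; what a row does not reach is not made up. A row lasts 1/10 s, in which the tool goes at most 50 mm and 8.59 degrees, less where a joint would pass 70% of its speed; a pose out of reach is approached as far as the arm can. A call is refused whole if a number of a shift passes 0.05 or a number of a turn 8.59, either way. A call with a gripper value outside its range is refused whole. OPENING is the closure, from 0 (fully open) to 1 (shut), set as the call begins (- or left out, the last holds). The fingers move at their own pace and stop on an object; FORCE is the grip in N (left out, the last holds). Time passes only in rows, so rows that do not move let the fingers close. It gives the time, the measured TCP pose, the force and the opening at its end, in the units of the state.
- ctrl.get_obs(): the state, without advancing time (a new reading comes with each control period).
- optics.get_image(name): name is "scene" or "top" or "wrist"; returns (picture, depth): 480x640x3 uint8, red, green, blue; 480x640 float32, m along the optical axis (not along the pixel's ray), 0 where there is no reading.
- optics.get_calibration(name): a dict with "fovy" (degrees; the focal length in pixels is half the picture's height over the tangent of half this angle, whatever the lens; pixels are square), "cx", "cy" (the principal point, pixels), "rvec" (rotation vector, rad) and "tvec" (3), from world to camera coordinates, as OpenCV has them; the wrist camera has in their place "mount" (4x4, takes a point from camera to tool coordinates, whose origin is the TCP and whose axes are the flange's). Camera axes: x right, y down, z forward; pixel columns grow to the right and rows downward; lengths in m; the calibration is good to about 2 mm. A picture is of the moment at which its call begins: read the wrist's pose just before it. get_calibration takes no time and is no camera call.
- ctrl.finish_job(): hands the job in, once; it reports no verdict.
The state is a dict: "t": time; "q": joint angles; "dq": joint speeds; "effort": joint torques, N m; "tool_pos": TCP position; "tool_rot": TCP orientation; "contact_force": force on the tool from outside, world axes, zero at the start; "wrist_torque": the same for the moment, N m; "opening": finger opening in m.
Only numpy, scipy, OpenCV 4.12 (cv2) and the standard library are available. Lean on these libraries where they do the work, as an engineer would, in place of code of your own. Each camera call takes 0.05 s, during which the arm holds its last target. There are 200 camera calls.

## Working session

There is one attempt and no reset: what is moved stays moved. The work goes in short steps, Python scripts to look and compute and a shell command to move; the robot and the scene stay as the last step left them, time stands still between calls to the robot, and variables do not carry over. Pictures are saved under pics/ and viewed, on a budget of 10 in all, crops included, one or two more only if the job needs it, and the job is handed in when it is done.

```bash
mkdir -p pics; cat > h.py <<'E'
import numpy as np, cv2
from scipy.spatial.transform import Rotation as R
from station import ctrl, optics
def cam(n):
    c=optics.get_calibration(n); f=240/np.tan(np.radians(c['fovy'])/2)
    if 'mount' in c:
        s=ctrl.get_obs(); T=np.eye(4); T[:3,:3]=R.from_rotvec(s['tool_rot']).as_matrix(); T[:3,3]=s['tool_pos']; M=T@np.array(c['mount'])
    else:
        M=np.eye(4); r=R.from_rotvec(np.ravel(c['rvec'])).as_matrix(); M[:3,:3]=r.T; M[:3,3]=-r.T@np.ravel(c['tvec'])
    return f,c['cx'],c['cy'],M
def snap(n,name):
    k=cam(n); im,d=optics.get_image(n); np.savez('pics/'+name,im=im,d=d,f=k[0],cx=k[1],cy=k[2],M=k[3]); cv2.imwrite('pics/'+name+'.png',im[:,:,::-1]); return im,d,k
def load(name):
    z=np.load('pics/'+name+'.npz'); return z['im'],z['d'],(float(z['f']),float(z['cx']),float(z['cy']),z['M'])
def cloud(d,k):
    f,cx,cy,M=k; v,u=np.mgrid[:480,:640]; p=np.stack([(u-cx)/f*d,(v-cy)/f*d,d],-1); return p@M[:3,:3].T+M[:3,3]
def ray(u,v,z,k):  # intersect pixel ray with world plane z
    f,cx,cy,M=k; r=M[:3,:3]@np.array([(u-cx)/f,(v-cy)/f,1]); return M[:3,3]+r*(z-M[2,3])/r[2]
def proj(p,k):
    f,cx,cy,M=k; c=M[:3,:3].T@(np.asarray(p)-M[:3,3]); return cx+f*c[0]/c[2],cy+f*c[1]/c[2]
E
python3 - <<'E'
from h import *
for n in('scene','top'):
    im,d,k=snap(n,n+'0'); print(n,k[0],k[1:3],k[3].round(3).tolist(),optics.get_calibration(n).keys())
print(optics.get_calibration('wrist')); print(ctrl.get_obs())
im=np.hstack([cv2.imread('pics/scene0.png'),cv2.imread('pics/top0.png')])
E
```

```text
scene 518.1789295455651 (318.8447912007285, 235.73541394047743) [[-0.803, -0.418, 0.424, 0.18], [-0.595, 0.542, -0.593, 0.777], [0.018, -0.729, -0.685, 0.786], [0.0, 0.0, 0.0, 1.0]] dict_keys(['fovy', 'cx', 'cy', 'rvec', 'tvec'])
top 529.9626103340769 (317.88262643057976, 243.69764217971812) [[-0.007, -0.984, 0.179, 0.37], [-1.0, 0.009, 0.008, 0.226], [-0.009, -0.179, -0.984, 1.346], [0.0, 0.0, 0.0, 1.0]] dict_keys(['fovy', 'cx', 'cy', 'rvec', 'tvec'])
{'fovy': 61.980536291008804, 'cx': 323.6012152303086, 'cy': 247.4862922774793, 'mount': array([[ 4.58071302e-04, -9.56204187e-01, -2.92700090e-01,
         7.53671175e-02],
       [ 9.99999657e-01,  6.39782133e-04, -5.25080843e-04,
         6.41380170e-04],
       [ 6.89348788e-04, -2.92699750e-01,  9.56204153e-01,
        -1.42713992e-01],
       [ 0.00000000e+00,  0.00000000e+00,  0.00000000e+00,
         1.00000000e+00]])}
{'t': 0.1, 'q': array([-1.39899548e+00,  5.32664178e-02,  1.61419404e+00,  1.60923890e-05,
        1.47601178e+00, -1.19009412e-01]), 'dq': array([-0.00124385, -0.00225149, -0.00366855, -0.0011736 , -0.00144513,
        0.00062827]), 'effort': array([-6.41683570e-06, -3.94905925e+01, -3.71363783e+01, -9.68562676e-05,
        3.93556460e-03,  1.51488268e-05]), 'tool_pos': array([ 0.17910422, -0.59818014,  0.2301788 ]), 'tool_rot': array([-3.10658116e+00, -4.54921018e-01,  5.27378468e-05]), 'contact_force': array([ 1.22417677,  0.03103181, -0.81686275]), 'wrist_torque': array([-0.04374739, -0.02973364,  0.03458896]), 'opening': 0.0852865194321503}
```

View pics/top0.png

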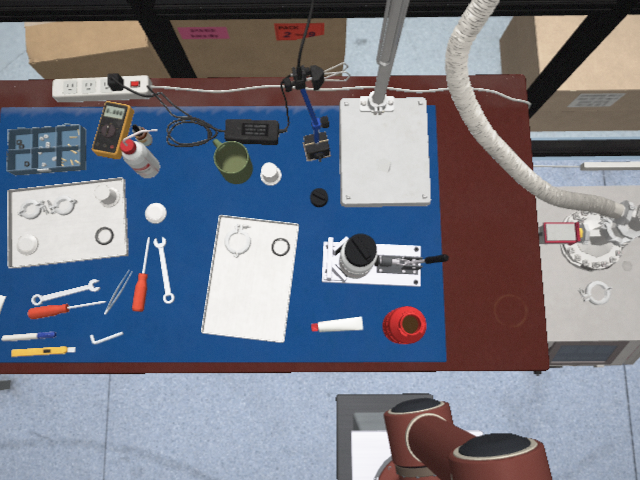

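View pics/scene0.png

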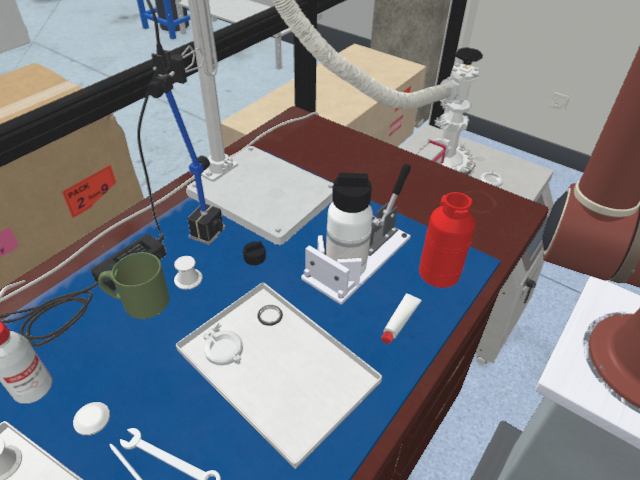

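The top view shows these candidates:
- **Bottle:** the white bottle with a black cap in the fixture at (360,252). The look-alikes are the red bottle (405,325) and the white bottle with a red cap (140,158).
- **Cap:** the one on the bottle. The smaller black cap at (319,197) is a look-alike.
- **Tray:** the one at (250,280), not the far-left tray (68,222). Its clamp and ring lie at the far (+x) end, so the near half is free.

I choose the white bottle in the fixture and will check it in one crop.

```bash
python3 - <<'E'
from h import *
im,d,k=load('top0'); a=cv2.resize(im[225:295,315:455],None,fx=5.6,fy=5.6,interpolation=cv2.INTER_CUBIC)[:,:,::-1]
im2,d2,k2=load('scene0'); b=cv2.resize(im2[160:310,290:420],None,fx=1.35,fy=1.35)[:,:,::-1]
cv2.imwrite('pics/crop1.png',a); print(a.shape)
for n in('top0','scene0'):
    im,d,k=load(n); P=cloud(d,k)
    g=im.astype(int).sum(-1)
    m=(abs(P[...,0]-0.55)<.3)&(abs(P[...,1]-.15)<.25)&(P[...,2]>.2)&(P[...,2]<.26)&(d>0)
    for lo,hi in((.2,.214),(.222,.24)):
        q=P[m&(P[...,2]>lo)&(P[...,2]<hi)]
        if len(q): print(n,lo,len(q),np.median(q,0).round(4),q.min(0).round(3),q.max(0).round(3), np.linalg.svd(q[:,:2]-q[:,:2].mean(0),full_matrices=False)[2][0] )
    if n=='top0':
        for (u,v) in[(360,252),(369,257),(445,259),(250,300)]: print(u,v,P[v,u].round(3))
        # tray corners rim
        for u,v in[(219,216),(298,226),(285,341),(202,332)]: print('tray',ray(u,v,.019,k).round(3))
E
```

```text
(392, 784, 3)
top0 0.2 34 [0.5345 0.1405 0.2069] [0.251 0.018 0.2  ] [0.579 0.178 0.214] [-0.82136701 -0.57040006]
top0 0.222 196 [0.5577 0.1421 0.2247] [0.251 0.003 0.222] [0.595 0.174 0.24 ] [-0.93297491 -0.35994141]
360 252 [0.554 0.145 0.233]
369 257 [0.544 0.126 0.227]
445 259 [ 0.549 -0.053  0.155]
250 300 [0.471 0.409 0.002]
tray [0.686 0.49  0.019]
tray [0.658 0.287 0.019]
tray [0.369 0.319 0.019]
tray [0.392 0.525 0.019]
scene0 0.2 230 [0.5457 0.1707 0.207 ] [0.529 0.128 0.2  ] [0.594 0.179 0.214] [-0.86519228 -0.50144025]
scene0 0.222 283 [0.5595 0.1489 0.2297] [0.25  0.022 0.222] [0.59  0.177 0.24 ] [0.92653946 0.37619758]
```

View pics/crop1.png

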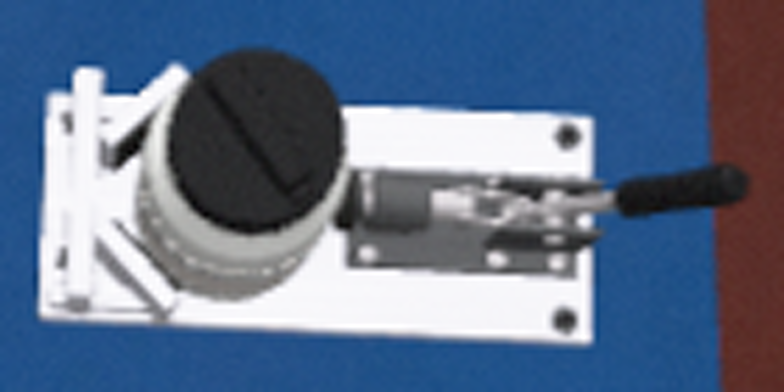

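The crop confirms the white bottle with the large black cap, whose bar runs diagonally. The V cradle is on the left (+y), and the raised black handle grip runs from (620,200) to (740,185). Plate corners in the crop are at (50,92), (592,117), (592,343) and (38,318).

```bash
cat >> h.py <<'E'
def fixture():
    im,d,k=load('top0')
    C=np.array([ray(315+x/5.6,225+y/5.6,.01,k) for x,y in[(50,92),(592,117),(592,343),(38,318)]])[:,:2]
    return C
E
python3 - <<'E'
from h import *
C=fixture(); im,d,k=load('top0')
print(C.round(4)); print([np.linalg.norm(C[i]-C[i-3]).round(4) for i in range(4)])
y=(C[0]-C[1]+C[3]-C[2]); y/=np.linalg.norm(y); yaw=np.arctan2(-y[0],y[1]); print('yaw',np.degrees(yaw),'ctr',C.mean(0))
x=np.array([y[1],-y[0]])
# cap circle
c=ray(315+255/5.6,225+142/5.6,.2195,k); print('cap',c)
# handle end & start of grip
for (px,py),r in(((740,185),108),((622,200),60)):
    zz=.062+r/1e3*np.sin(1.07); p=ray(315+px/5.6,225+py/5.6,zz,k); print('grip',r,p.round(4),'hinge', (p[:2]+y*r/1e3*np.cos(1.07)).round(4), 'origin',(p[:2]+y*(r/1e3*np.cos(1.07)+.146)).round(4))
# cloud in bottle region from scene cam: bottle cylinder fit
im,d,k2=load('scene0')
for n in('scene0','top0'):
    im,d,kk=load(n);P=cloud(d,kk)
    m=(d>0)&(abs(P[...,0]-.555)<.07)&(abs(P[...,1]-.14)<.07)&(P[...,2]>.1)&(P[...,2]<.15)
    m2=(d>0)&(abs(P[...,0]-.555)<.07)&(abs(P[...,1]-.14)<.07)&(P[...,2]>.185)&(P[...,2]<.216)
    from scipy.optimize import least_squares
    for mm,r in((m,.042),(m2,.034)):
        q=P[mm]; s=least_squares(lambda c:np.hypot(q[:,0]-c[0],q[:,1]-c[1])-r,[.55,.14],loss='soft_l1',f_scale=.002); print(n,r,len(q),s.x.round(4),s.cost)
    m=(d>0)&(abs(P[...,0]-.555)<.08)&(P[...,1]<-.01)&(P[...,1]>-.1)&(P[...,2]>.09)&(P[...,2]<.19)
    q=P[m]; print(n,'grip',len(q),q.mean(0).round(4),q.min(0),q.max(0))
E
```

```text
[[ 0.6189  0.2209]
 [ 0.6051 -0.0263]
 [ 0.5019 -0.022 ]
 [ 0.5152  0.2273]]
[np.float64(0.2476), np.float64(0.1034), np.float64(0.2496), np.float64(0.104)]
yaw -3.122595276113484 ctr [0.56027897 0.09996806]
cap [0.55971185 0.14301592 0.2195    ]
grip 108 [ 0.5509 -0.0572  0.1567] hinge [ 0.5538 -0.0054] origin [0.5617 0.1404]
grip 60 [ 0.5514 -0.0176  0.1146] hinge [0.553  0.0111] origin [0.5609 0.1569]
scene0 0.042 859 [0.5641 0.1434] 0.0004451637611689927
scene0 0.034 523 [0.5639 0.1434] 0.00030033523764849
scene0 grip 273 [ 0.5522 -0.0314  0.1298] [ 0.54464723 -0.05687537  0.09004309] [ 0.56193114 -0.01050986  0.16117512]
top0 0.042 112 [0.564  0.1439] 1.1549123656734458e-05
top0 0.034 83 [0.5639 0.1437] 0.00023368778799177846
top0 grip 169 [ 0.5532 -0.0346  0.1352] [ 0.54471202 -0.05819072  0.09166253] [ 0.5622668  -0.0108717   0.16263526]
```

Sizes and positions agree: the plate measures 104 × 249 mm, and the bottle axis is near (0.564, 0.1435). Fixture yaw is -3.1° and the hinge is about (0.555, 0.000, 0.062). I'll move towards the handle with the fingers shut.

```bash
python3 -m handwheel '[0.0278,-0.0332,-0.002,0,0,0, 0.0278,-0.0332,-0.002,0,0,0, 0.0278,-0.0332,-0.002,0,0,0, 0.0278,-0.0332,-0.002,0,0,0, 0.0278,-0.0332,-0.002,0,0,0, 0.0278,-0.0332,-0.002,0,0,0, 0.0278,-0.0332,-0.002,0,0,0, 0.0278,-0.0332,-0.002,0,0,0, 0.0278,-0.0332,-0.002,0,0,0, 0.0278,-0.0332,-0.002,0,0,0, 0.0358,-0.0176,0,0,0,0, 0.0358,-0.0176,0,0,0,0, 0.0358,-0.0176,0,0,0,0, 0.0358,-0.0176,0,0,0,0, 0.0358,-0.0176,0,0,0,0, 0.0358,-0.0176,0,0,0,0, 0.0358,-0.0176,0,0,0,0]' 1 30
python3 -m handwheel '[0,0,0,0,0,-7.8, 0,0,0,0,0,-7.8, 0,0,0,0,0,-7.8, 0,0,0,0,0,-7.8, 0,0,0,0,0,-7.8, 0,0,0,0,0,-7.8, 0,0,0,0,0,-7.8, 0,0,0,0,0,-7.8, 0,0,0,0,0,-7.8, 0,0,0,0,0,0, 0,0,0,0,0,0]'
python3 - <<'E'
from h import *
s=ctrl.get_obs(); print(s['q'],R.from_rotvec(s['tool_rot']).as_matrix().round(3))
im,d,k=snap('wrist','w1'); P=cloud(d,k)
print(proj([.552,-.043,.141],k),proj([.5635,.1435,.2195],k))
E
```

```text
t: 1.8
tool_pos: [0.5559, -0.0096, 0.2507]
tool_rot: [-3.108, -0.456, 0.001]
contact_force: [-0.4, -0.0, 0.7]
opening: 0.0001
t: 2.9
tool_pos: [0.5549, -0.0111, 0.2509]
tool_rot: [-2.284, -2.156, 0.001]
contact_force: [1.5, 0.0, 0.0]
opening: 0.0001
[-1.54076063e-01 -1.24979989e-01  1.75344366e+00 -3.52352237e-06
  1.51385744e+00 -9.64174814e-02] [[ 0.058  0.998 -0.001]
 [ 0.998 -0.058  0.   ]
 [ 0.    -0.001 -1.   ]]
(np.float64(320.9071336839683), np.float64(288.4020761577505)) (np.float64(320.5102734999456), np.float64(-109.85660355520312))
```

View pics/w1.png

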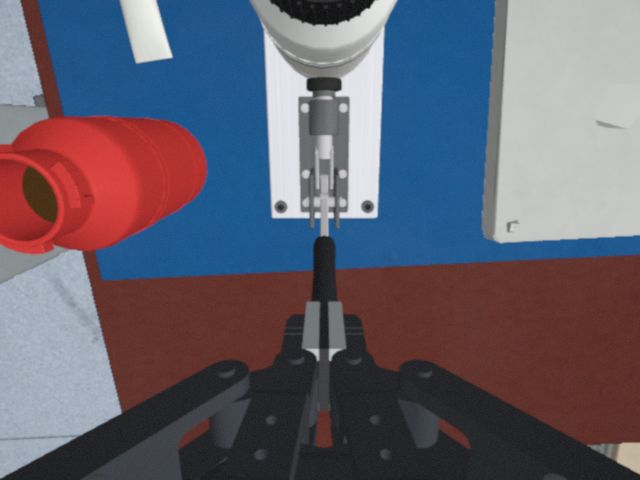

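The view shows the shut fingers lined up with the handle (column 324, grip starts at row 237). Next I go down beside the handle and push it along its arc.

```bash
python3 -m handwheel '[0,0,0.032,0,0,0, 0,0,0.032,0,0,0, 0,0,0.032,0,0,0, -0.007,0,0.005,0,0,0, -0.006,0,0.005,0,0,0, -0.008,0,0.0043,0,0,0, -0.0077,0,0.0044,0,0,0, -0.007,0,0.0059,0,0,0, -0.0067,0,0.0059,0,0,0]'
python3 -m handwheel '[-0.0056,0,0.0071,0,0,0, -0.0055,0,0.0072,0,0,0, -0.004,0,0.0081,0,0,0, -0.004,0,0.0081,0,0,0, -0.0022,0,0.0087,0,0,0, -0.0023,0,0.0087,0,0,0, 0,0,0,0,0,0]'
```

```text
t: 3.85
tool_pos: [0.5539, -0.0546, 0.126]
tool_rot: [2.28, 2.157, 0.002]
contact_force: [0.5, -0.3, 1.6]
opening: 0.0003
t: 4.55
tool_pos: [0.5509, -0.0767, 0.0762]
tool_rot: [-2.28, -2.158, 0.001]
contact_force: [-0.5, 2.2, 3.6]
opening: 0.0002
```

```bash
python3 -m handwheel '[0,0,0.002,0,0,0, 0,0,0.002,0,0,0, 0,0,0,0,0,0]'
python3 -m handwheel '[0,0,0.002,0,0,0, 0,0,0.002,0,0,0, 0,0,0,0,0,0]'
python3 - <<'E'
from h import *
im,d,k=snap('scene','s2')
cv2.imwrite('pics/s2c.png',cv2.resize(im[130:320,280:460],None,fx=3,fy=3)[:,:,::-1])
P=cloud(d,k); m=(d>0)&(abs(P[...,0]-.55)<.012)&(P[...,1]<-.03)&(P[...,1]>-.12)&(P[...,2]>.03)&(P[...,2]<.1)
q=P[m]; print(len(q))
for y in(-.06,-.07,-.08,-.09,-.1,-.11):
    r=q[abs(q[:,1]-y)<.005]; 
    if len(r): print(y,len(r),r[:,2].max().round(3),r[:,2].min().round(3))
E
```

```text
t: 4.85
tool_pos: [0.5512, -0.0767, 0.0755]
tool_rot: [-2.279, -2.159, 0.002]
contact_force: [-9.4, 2.4, 21.8]
opening: -0.0002
t: 5.15
tool_pos: [0.5516, -0.0768, 0.075]
tool_rot: [-2.279, -2.159, 0.004]
contact_force: [-19.0, 4.3, 39.1]
opening: 0.0002
211
-0.06 38 0.099 0.067
-0.07 71 0.1 0.065
-0.08 20 0.097 0.064
-0.09 8 0.073 0.064
-0.1 8 0.078 0.068
-0.11 1 0.075 0.075
```

View pics/s2c.png

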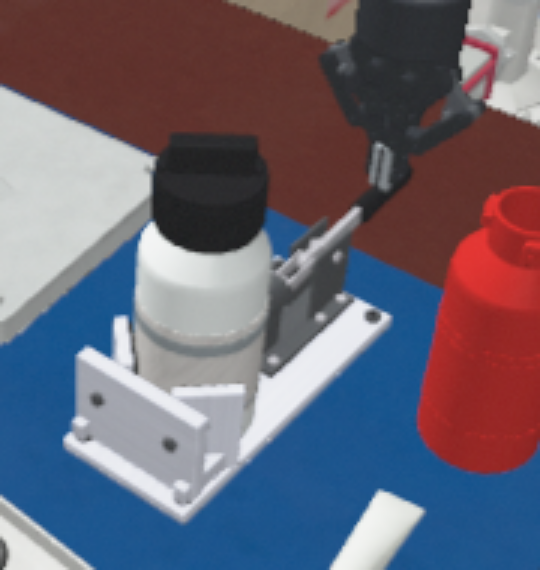

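The handle lies down flat on its stop: force climbs with no travel, and grip height is about 0.068. Next I retreat upward and look at the cap from close by.

```bash
python3 -m handwheel '[0,0,-0.008,0,0,0, 0,0,-0.03,0,0,0, 0,0,-0.05,0,0,0, 0,0,-0.05,0,0,0, 0,0,-0.05,0,0,0, 0,0,-0.05,0,0,0, 0,0,-0.017,0,0,0, 0.05,0,0,0,0,0, 0.05,0,0,0,0,0, 0.05,0,0,0,0,0, 0,0,0,0,0,0, 0,0,0,0,0,0]' 0
python3 - <<'E'
from h import *
s=ctrl.get_obs(); print(s['tool_pos'],s['contact_force'],s['wrist_torque'])
im,d,k=snap('wrist','w2'); P=cloud(d,k)
print(proj([.5635,.1455,.2195],k))
m=(d>0)&(abs(P[...,0]-.5635)<.05)&(abs(P[...,1]-.145)<.05)
z=P[...,2]
for lo,hi in((.205,.226),(.233,.255)):
    mm=m&(z>lo)&(z<hi); q=P[mm]; v,u=np.nonzero(mm)
    print(lo,len(q),q.mean(0).round(4),np.median(q[:,2]).round(4),(q.min(0)+q.max(0))/2,'px',u.mean(),v.mean())
    print(cv2.minAreaRect((q[:,:2]*1000).astype(np.float32)), cv2.minEnclosingCircle((q[:,:2]*1000).astype(np.float32)))
u,v=map(int,proj([.5635,.1455,.2195],k))
E
```

```text
t: 6.4
tool_pos: [0.559, 0.0737, 0.3217]
tool_rot: [-2.277, -2.161, 0.005]
contact_force: [0.9, -0.6, -0.2]
opening: 0.0854
[0.55899808 0.07372838 0.3216912 ] [ 0.88778513 -0.61996231 -0.19112049] [-0.03161067  0.00152509  0.03209252]
(np.float64(324.0814970628963), np.float64(129.57932712042393))
0.205 8469 [0.5643 0.1495 0.2198] 0.2197 [0.56435561 0.14836998 0.2199789 ] px 325.10969417876964 121.65450466406895
((564.3740844726562, 147.98580932617188), (69.06707000732422, 69.78701782226562), 78.45386505126953) ((564.3472290039062, 148.18588256835938), 34.966461181640625)
0.233 2595 [0.5649 0.1486 0.2414] 0.2415 [0.56440824 0.14827183 0.24100184] px 326.46204238921 123.58805394990367
((564.4158325195312, 148.18487548828125), (52.04423904418945, 14.016053199768066), 34.553863525390625) ((564.5150756835938, 148.07455444335938), 26.22290802001953)
```

View pics/w2.png

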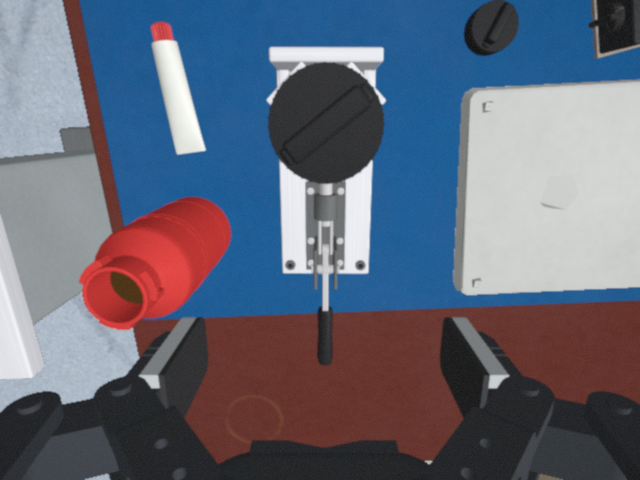

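The wrist depth gives the bar centre at (0.5644, 0.1482), top z 0.2415, 52 × 14 mm, yaw 34.6°. Flat top is at 0.2195. All of these match the given sizes, and the bottle has been pushed about 4.5 mm home. Next I align over the bar and go down.

```bash
python3 -m handwheel '[0.0374,0.0006,0,0,0,7.44, 0,0,0,0,0,7.44, 0,0,0,0,0,7.44, 0,0,0,0,0,7.44, 0,0,0,0,0,7.44, 0,0,0,0,0,7.44, 0,0,0,0,0,7.44, 0,0,0,0,0,0]' 0.65 40
python3 - <<'E'
from h import *
s=ctrl.get_obs(); m=R.from_rotvec(s['tool_rot']).as_matrix(); e=np.array([.5644,.1482,.226])-s['tool_pos']; print(s['tool_pos'],np.degrees(np.arctan2(m[1,0],m[0,0])),m.T@e,s['opening'])
E
```

```text
t: 7.25
tool_pos: [0.5623, 0.1083, 0.323]
tool_rot: [-2.999, -0.935, 0.002]
contact_force: [0.5, 0.4, 0.7]
opening: 0.0298
[0.56233943 0.10833048 0.32301796] 34.6484016983233 [ 0.02449063 -0.0315765   0.09700229] 0.029792137082596343
```

```bash
python3 -m handwheel '[0.0245,-0.0315,0,0,0,0, 0,0,0,0,0,0, 0,0,0.03,0,0,0, 0,0,0.03,0,0,0, 0,0,0.025,0,0,0, 0,0,0.011,0,0,0, 0,0,0,0,0,0]'
python3 -m handwheel '[0,0,0,0,0,0, 0,0,0,0,0,0, 0,0,0,0,0,0, 0,0,0,0,0,0]' 1 40
python3 -m handwheel '[0,0,0.002,0,0,0, 0,0,0.002,0,0,0, 0,0,0,0,0,0]'
```

```text
t: 7.95
tool_pos: [0.5635, 0.1489, 0.2255]
tool_rot: [-2.997, -0.939, 0.007]
contact_force: [0.3, -0.3, 0.6]
opening: 0.0298
t: 8.35
tool_pos: [0.5653, 0.1497, 0.2295]
tool_rot: [2.997, 0.939, 0.004]
contact_force: [-0.8, -0.6, 1.8]
opening: 0.0132
t: 8.65
tool_pos: [0.5654, 0.1497, 0.2272]
tool_rot: [2.996, 0.939, 0.005]
contact_force: [-3.3, -2.2, 10.0]
opening: 0.0124
```

```bash
python3 -m handwheel '[0,0,0.002,0,0,0, 0,0,0.002,0,0,0, 0,0,0,0,0,0]'
python3 -m handwheel '[0,0,0.002,0,0,0, 0,0,0,0,0,0]'
```

```text
t: 8.95
tool_pos: [0.5655, 0.1498, 0.2242]
tool_rot: [2.996, 0.939, 0.006]
contact_force: [-5.2, -2.7, 12.4]
opening: 0.0126
t: 9.15
tool_pos: [0.5656, 0.1498, 0.2227]
tool_rot: [2.996, 0.939, 0.006]
contact_force: [-5.5, -2.0, 13.7]
opening: 0.0128
```

```bash
python3 -m handwheel '[0,0,0.002,0,0,0, 0,0,0.0008,0,0,0, 0,0,0,0,0,0]' - 60
python3 -m handwheel '[0,0,0,0,0,-4, 0,0,0,0,0,-4, 0,0,0,0,0,-4, 0,0,0,0,0,-4, 0,0,0,0,0,0]'
```

```text
t: 9.45
tool_pos: [0.5658, 0.1498, 0.2225]
tool_rot: [2.996, 0.939, 0.007]
contact_force: [-9.8, -4.1, 22.1]
opening: 0.0124
t: 9.95
tool_pos: [0.5664, 0.1511, 0.2225]
tool_rot: [2.836, 1.349, 0.012]
contact_force: [-6.3, 0.2, 20.6]
opening: 0.0119
```

```bash
python3 -m handwheel '[0,0,0,0,0,-4, 0,0,0,0,0,-4, 0,0,0,0,0,-4, 0,0,0,0,0,-4, 0,0,0,0,0,-4, 0,0,0,0,0,0]'
python3 -m handwheel '[0,0,0,0,0,-4, 0,0,0,0,0,-4, 0,0,0,0,0,-4, 0,0,0,0,0,-4, 0,0,0,0,0,-4, 0,0,0,0,0,-4, 0,0,0,0,0,0]'
python3 -c "
from h import *
s=ctrl.get_obs(); print(s['wrist_torque']); im,d,k=snap('wrist','w3')"
```

```text
t: 10.55
tool_pos: [0.5659, 0.1511, 0.2225]
tool_rot: [2.558, 1.821, 0.01]
contact_force: [-8.8, -0.3, 20.7]
opening: 0.0124
t: 11.25
tool_pos: [0.5659, 0.1507, 0.2225]
tool_rot: [2.123, 2.311, 0.008]
contact_force: [-8.2, -0.5, 21.3]
opening: 0.0122
[-0.16726728  1.59380016 -0.02366058]
```

View pics/w3.png

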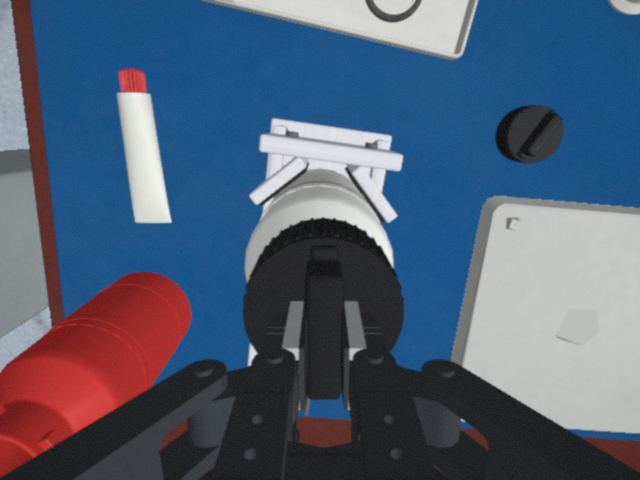

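The bar lies along the fingers, so the cap turned with the tool by 60° (1.05 rad). Now I let up and lift.

```bash
python3 -m handwheel '[0,0,-0.003,0,0,0, 0,0,-0.003,0,0,0, 0,0,-0.003,0,0,0, 0,0,-0.003,0,0,0, 0,0,-0.002,0,0,0, 0,0,0,0,0,0]'
python3 -m handwheel '[0,0,-0.004,0,0,0, 0,0,-0.004,0,0,0, 0,0,-0.004,0,0,0, 0,0,0,0,0,0]'
```

```text
t: 11.9
tool_pos: [0.5656, 0.1506, 0.2315]
tool_rot: [2.125, 2.311, 0.006]
contact_force: [0.3, 0.9, 7.0]
opening: 0.0123
t: 12.3
tool_pos: [0.5644, 0.1499, 0.2411]
tool_rot: [-2.127, -2.312, 0.0]
contact_force: [-0.2, -0.1, -0.7]
opening: 0.0122
```

The cap is free (force ≈ -0.7 N, its own weight). Next I carry it over the free near half of the tray, around (0.455, 0.413).

```bash
python3 -m handwheel '[0,0,-0.03,0,0,0, 0,0,-0.04,0,0,0, 0,0,-0.01,0,0,0, 0.0339,-0.0108,0,0,0,0, 0.0339,-0.0108,0,0,0,0, 0.0339,-0.0108,0,0,0,0, 0.0339,-0.0108,0,0,0,0, 0.0339,-0.0108,0,0,0,0, 0.0339,-0.0108,0,0,0,0, 0.0339,-0.0108,0,0,0,0, 0.0339,-0.0108,0,0,0,0, 0,0,0,0,0,0]'
python3 -m handwheel '[0,0,0.05,0,0,0, 0,0,0.05,0,0,0, 0,0,0.05,0,0,0, 0,0,0.05,0,0,0, 0,0,0,0,0,0, 0,0,0,0,0,0]'
python3 - <<'E'
from h import *
s=ctrl.get_obs(); print(s['tool_pos'])
im,d,k=snap('scene','s4'); P=cloud(d,k); t=s['tool_pos']
u,v=map(int,proj(t-[0,0,.02],k)); print(u,v)
a=im[v-110:v+90,u-150:u+150]; cv2.imwrite('pics/s4c.png',cv2.resize(a,None,fx=2.5,fy=2.5)[:,:,::-1])
dark=(im.max(-1)<60)&(d>0)&(abs(P[...,0]-t[0])<.06)&(abs(P[...,1]-t[1])<.06)&(P[...,2]<t[2]+.02)
q=P[dark]; print(len(q),q.min(0),np.percentile(q[:,2],[0.5,2,50,98]))
E
```

```text
t: 13.5
tool_pos: [0.4536, 0.4159, 0.3195]
tool_rot: [-2.12, -2.316, 0.003]
contact_force: [0.2, 0.4, -1.4]
opening: 0.0121
t: 14.1
tool_pos: [0.4555, 0.4122, 0.1205]
tool_rot: [-2.127, -2.311, 0.004]
contact_force: [0.8, -0.3, 0.2]
opening: 0.012
[0.45550577 0.41216793 0.12046832]
308 356
1384 [0.42080463 0.38513084 0.07428714] [0.07501939 0.07734766 0.11029098 0.13572277]
```

View pics/s4c.png

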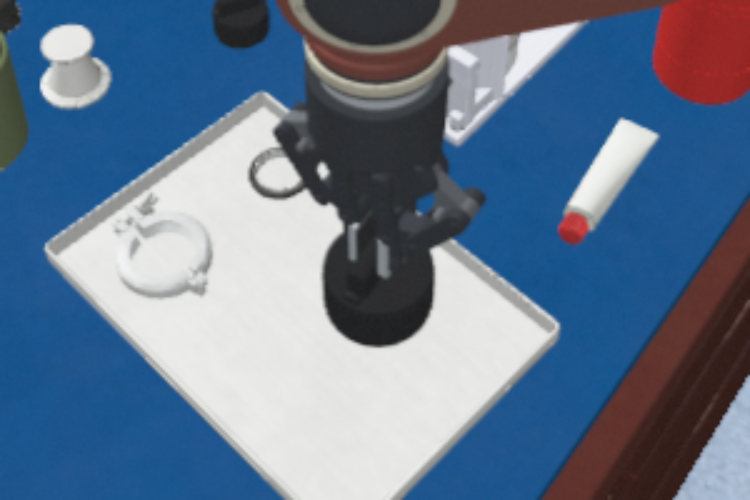

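The cap hangs level over free tray floor, with its bottom 46–47 mm below the TCP, as expected. I lower it until it touches.

```bash
python3 -m handwheel '[0,0,0.03,0,0,0, 0,0,0.025,0,0,0, 0,0,0.01,0,0,0, 0,0,0,0,0,0, 0,0,0,0,0,0]'
python3 -m handwheel '[0,0,0.002,0,0,0, 0,0,0.002,0,0,0, 0,0,0,0,0,0]'
```

```text
t: 14.65
tool_pos: [0.4574, 0.4141, 0.0589]
tool_rot: [2.126, 2.311, 0.007]
contact_force: [0.2, 0.6, -0.9]
opening: 0.0127
t: 14.95
tool_pos: [0.456, 0.4131, 0.0525]
tool_rot: [2.127, 2.312, 0.001]
contact_force: [0.2, -0.1, -1.5]
opening: 0.012
```

```bash
python3 -m handwheel '[0,0,0.0015,0,0,0, 0,0,0,0,0,0]'
python3 -m handwheel '[0,0,0.0015,0,0,0, 0,0,0,0,0,0]'
python3 -m handwheel '[0,0,0.001,0,0,0, 0,0,0,0,0,0]'
```

```text
t: 15.15
tool_pos: [0.4557, 0.4129, 0.0504]
tool_rot: [-2.127, -2.312, 0.001]
contact_force: [-0.5, -0.2, -0.7]
opening: 0.0121
t: 15.35
tool_pos: [0.4559, 0.413, 0.0493]
tool_rot: [2.127, 2.312, 0.0]
contact_force: [-0.2, -0.6, 0.4]
opening: 0.0121
t: 15.55
tool_pos: [0.456, 0.4131, 0.0493]
tool_rot: [2.127, 2.312, -0.0]
contact_force: [-2.8, -3.4, 6.5]
opening: 0.0122
```

Touchdown is at TCP z 0.0493 (0.0495 predicted). Next I release, retreat, and check.

```bash
python3 -m handwheel '[0,0,-0.0008,0,0,0, 0,0,0,0,0,0, 0,0,0,0,0,0, 0,0,0,0,0,0]' 0.6
python3 -m handwheel '[0,0,-0.01,0,0,0, 0,0,-0.03,0,0,0, 0,0,-0.05,0,0,0, 0,0,-0.05,0,0,0, 0,0,-0.05,0,0,0, 0,0,-0.05,0,0,0, -0.04,0,0,0,0,0, -0.04,0,0,0,0,0, -0.04,0,0,0,0,0, -0.04,0,0,0,0,0, 0,0,0,0,0,0, 0,0,0,0,0,0]'
python3 - <<'E'
from h import *
print(ctrl.get_obs()['contact_force'])
im,d,k=snap('scene','s5'); im2,d2,k2=snap('top','t5')
a=im[130:450,170:490]; b=im2[180:350,190:470]
cv2.imwrite('pics/f.png',np.hstack([cv2.resize(a,(400,400)),cv2.resize(b,(400,243)).copy() if 0 else cv2.copyMakeBorder(cv2.resize(b,(400,243)),0,157,0,0,0)])[:,:,::-1])
P=cloud(d,k); z=P[...,2]
m=(d>0)&(abs(P[...,0]-.456)<.05)&(abs(P[...,1]-.413)<.05)
for lo,hi in((.033,.044),(.055,.07)):
    q=P[m&(z>lo)&(z<hi)]; print(lo,len(q),np.median(q,0).round(4),cv2.minAreaRect((q[:,:2]*1000).astype(np.float32)))
    A=np.c_[q[:,:2],np.ones(len(q))]; print('slope',np.linalg.lstsq(A,q[:,2],rcond=None)[0])
m=(d>0)&(abs(P[...,0]-.564)<.05)&(abs(P[...,1]-.148)<.05)&(z>.19)&(z<.22); q=P[m]; print('rim',len(q),np.percentile(q,[2,50,98],axis=0).round(4))
q=P[(d>0)&(abs(P[...,0]-.55)<.02)&(P[...,1]<-.04)&(P[...,1]>-.13)&(z>.04)&(z<.2)]
for y in(-.06,-.08,-.1,-.11):
    r=q[abs(q[:,1]-y)<.005]
    if len(r): print('handle',y,len(r),r[:,2].max().round(3),r[:,2].min().round(3))
E
```

```text
t: 15.95
tool_pos: [0.4557, 0.4129, 0.0486]
tool_rot: [-2.127, -2.312, 0.0]
contact_force: [-0.8, 0.3, 0.2]
opening: 0.0341
t: 17.15
tool_pos: [0.4693, 0.253, 0.2898]
tool_rot: [2.129, 2.31, 0.002]
contact_force: [-0.7, 0.6, -0.1]
opening: 0.0344
[-0.70030615  0.59963086 -0.08960987]
0.033 933 [0.4474 0.4162 0.0397] ((456.4128723144531, 412.9977111816406), (67.13994598388672, 69.4324722290039), 76.20462036132812)
slope [ 0.01074196 -0.01461717  0.04070719]
0.055 272 [0.4555 0.4147 0.0611] ((456.8518981933594, 412.75897216796875), (14.95020866394043, 52.68016815185547), 4.33348274230957)
slope [ 0.11359249 -0.00373111  0.01070869]
rim 324 [[0.5354 0.1341 0.1906]
 [0.5628 0.1615 0.2009]
 [0.5859 0.1774 0.2073]]
handle -0.06 22 0.076 0.063
handle -0.08 24 0.078 0.068
handle -0.1 17 0.079 0.068
handle -0.11 2 0.076 0.074
```

View pics/f.png

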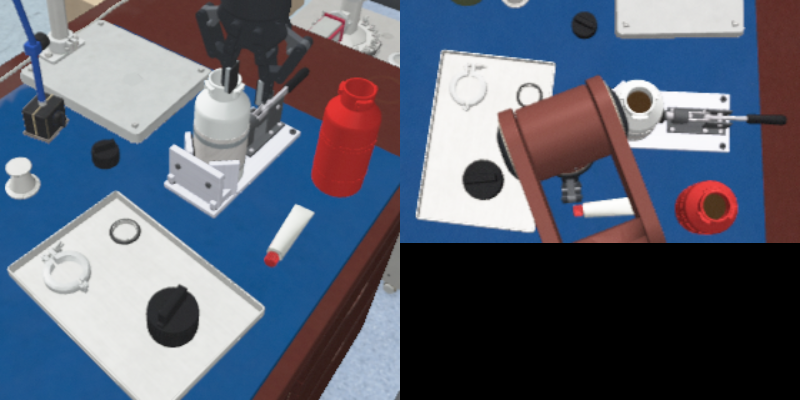

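The picture shows everything as asked:
- **Cap:** flat in the tray with its bar up. Its flat top is at 0.0397 (0.0395 expected).
- **Bottle:** open and upright in the cradle.
- **Handle:** down, top surface sloping about 0.07 rad, which matches the locked position.
- **Other things:** not moved.

The robot is clear, so I hand in.

```bash
python3 -c "
from station import ctrl
print(ctrl.finish_job())"
```

```text
the job is handed in; nothing more can be done
None
```

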